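# Hone a plane iron on the fine stone and show its bevel to the inspection camera

## Robot

A 6-joint arm with a two-finger parallel gripper is mounted at the origin on a cart in front of the work surface, level with it; the furniture and walls round the work are solid. World frame = base frame: x ahead of the robot, y to its left, z up, the work surface at z = 0. Lengths are in mm, angles in degrees, forces in N, time in s.
With the tool pointing down it reaches from about 300 to 850 mm from the base axis. Payload 4.2 kg.
Tool frame: the origin (TCP) lies on the front face of the gripper's body, between the roots of the fingers; the fingertips stand 78 mm ahead of it and the grasp point (between the pads) lies 60 mm ahead of it; x points along the fingers, y is the direction in which the jaws open and shut, and the axes are right-handed (so a half turn about x gives the same grasp; the last joint's range is limited). The gripper opens to 91 mm and grips with 3 to 60 N. Pads are 32 mm wide; open, the fingers measure 118 mm over their backs; the gripper's body (76 mm by 178 mm) begins 60 mm behind the grasp point.
Start: joints at [62.796, 18.312, 89.639, -0, 72.044, -1.146], TCP at [252.589, 516.56, 292.276] pointing down, gripper open.
Joint ranges: [-177.97, 177.97], [-48.28, 115.42], [12.27, 149.76], [-77.06, 257.06], [2.81, 150.46], [-146.56, 146.56]. Speed limits (degrees/s): [147.25, 147.25, 180, 180, 180, 180].

## Interface

Orientations are given as [roll, pitch, yaw] about the fixed x, y, z axes, in that order (R = Rz(yaw) Ry(pitch) Rx(roll)).
In Python, from workcell import status, viewer, env gives the robot as it stands. The module is installed in compiled form; this text tells all that it offers.
- The arm moves only by the tool move_arm, never from a script. Its argument "moves" is a list of rows, each a list of 3 entries, a list of its own where there are three numbers: the shift along the tool's x, y, z in cm, then the turn about the tool's x in rad, then the gripper's target within -1 to 1 (fully open at 1, half-way at 0, shut at -1). A call has 1 to 20 rows; each row is the pose to reach, as a shift and turn from the pose commanded when the call began, along the tool's axes at that moment; what a row does not reach only later rows make up. A row lasts 1/8 s, in which the tool goes at most 62.5 mm and 10.7 degrees, less where a joint would pass 70% of its speed; a pose out of reach is approached as far as the arm can. A call with a gripper value outside its range is refused whole. The fingers move at their own pace and stop on an object; "force" is the grip in N (left out, the last holds). Time passes only in rows, so rows that repeat a pose let the fingers close. It gives the time, the measured TCP pose, the force and the opening at its end, in the units of the state.
- status.state(): the state, without advancing time (a new reading comes with each control period).
- viewer.grab_frame(name): name is "scene" or "top" or "wrist"; returns the picture (420x560x3 uint8, red, green, blue); there is no depth.
- viewer.get_calibration(name): a dict with "camera_matrix" (3x3 intrinsics, pixels), "eye" and "rotation" of the camera in the world. Camera axes: x right, y down, z forward; pixel columns grow to the right and rows downward; lengths in mm; the calibration is good to about 2 mm. A picture is of the moment at which its call begins: read the wrist's pose just before it. get_calibration takes no time and is no camera call; for the wrist camera it gives the pose at the moment of the call.
- env.job_done(): hands the job in, once; it reports no verdict.
The state is a dict: "time_s": time; "qpos": joint angles; "qvel": joint speeds; "effort": joint torques, N m; "ee_pos": TCP position; "ee_rot": TCP orientation; "force": force on the tool from outside, world axes, zero at the start; "torque": the same for the moment, N m; "gripper_width": finger opening in mm.
Only numpy, scipy, OpenCV 4.12 (cv2) and the standard library are available. Lean on these libraries where they do the work, as an engineer would, in place of code of your own. Each camera call takes 0.05 s, during which the arm holds its last target.

## Task

The plane iron in the honing guide is finished on the perforated coarse plate: lift the guide off, set it at the near end of the fine stone with its cutting edge towards you, and push it straight away from you in one full-length stroke, the edge trailing so that it cannot dig in, the bevel pressing gently and flat on the stone and the roller down all the way. Then lift it and present the honed bevel to the upward-looking camera: the middle of the edge at the camera's focus point, the bevel facing squarely into the lens, the edge level across the picture. Finish while still holding it there, still and touching nothing else; do not knock the camera or the things lying about.

Things in the scene. Friction and masses are not known exactly. Their poses are not given: they have to be found in the camera images.
- guide: Honing guide with clamped plane iron, loose, 0.25 to 0.5 kg, standing on the coarse plate, edge towards the robot. Origin: in the plane on which roller and bevel stand, 52 mm behind the edge. x to the edge, y along it, z up, square to the bevel, which faces -z. Grey body 62 mm wide over two flat side cheeks: grip on these from above, closing along y. Brass nuts on top, 47 mm high.
- grip (a point): Middle of the guide between the cheeks, 28 mm straight above the guide's origin; axes as the guide's. The cheeks there reach down to 10 mm above the plane the guide stands on.
- blade: The plane iron, steel, 35 mm wide, 3 mm thick and 108 mm long, fixed in the guide at 30 degrees: its edge is low in front, its back end 54 mm high and 42 mm behind the guide's origin. Origin and axes as the guide's.
- edge (a point): Middle of the cutting edge, 52 mm in front of the guide's origin and in the plane on which it stands. The 35 mm edge runs along y; the bevel is the 6 mm strip behind it on the underside. Axes as the guide's.
- roller: Brass roller under the guide, 19 mm in diameter, 24 mm wide, free to turn; it touches the surface 16 mm behind the guide's origin, 68 mm behind the edge. Origin at its middle, 9.5 mm above the surface; its x and z axes turn as it rolls.
- coarse_plate: Coarse diamond plate: thin steel plate 204 x 76 mm with rows of small dark holes on a plywood base 216 x 92 mm with small feet; top 26 mm high; fixed. Origin: centre of the underside; x along its length, away from the robot.
- fine_stone: Fine bench stone: plain grey block 204 mm long, 70 mm wide, clamped in a low black holder 250 mm long whose ends lie 10 mm below the stone's top; fixed and level. Origin: centre of the underside, 44 mm below the stone's top; x along its length, away from the robot.
- stone_top (a point): Centre of the fine stone's top face; x along its length (ends at +102 mm far, -102 mm near), y across (sides at 35 mm), z up. The roller runs 68 mm ahead of the edge and has to stay on the stone, so a full stroke takes the edge from about -80 mm to about +20 mm.
- camera: Inspection camera stand: dark base plate 150 x 104 x 10 mm with a low grey light controller (36 mm high) on its robot side and a fork (76 mm high) holding the tilting camera. Fixed. Origin: centre of the underside; x away from the robot.
- camera_head (a joint): How far the camera's lens leans from straight up towards the stand's -x (the robot's) side, in rad; held by stiff friction at its setting; leave it.
- focus (a point): Focus point in the air, 70 mm in front of the lens on its axis (130 mm from the tilt axis). z: the lens axis, out of the camera, up and leaning to the robot; y: level, across the picture; x: away from the robot. The bevel faces the lens when the guide's z lies along this z; the edge lies level across the picture when the guide's y lies along this y, either way round.
- tape_measure: Yellow tape measure, 36 x 78 x 64 mm, lying about loose near the robot. Origin: centre of the underside.
- masking_tape: Roll of masking tape, 104 mm across, 25 mm high, loose near the robot. Origin: centre of the underside.
- screwdriver_red: Screwdriver 195 mm long, 27 mm high, loose near the robot. Origin: centre of the underside.
Mind the look-alikes: they are no part of the job. Leave any green or turquoise look-alike of the guide alone.

How it is judged:
By the outcome, as a careful person would: the job done as asked, in the order asked, and still so for the second after the job is handed in, while the arm keeps its last pose, push and grip.
It also fails if it takes over 61 s, if anything falls off the work surface, if the arm or the gripper's body presses on something with over 40 N, if the wrist force passes 120 N, or if a joint passes its speed limit or range.

## Working session

There is one attempt and no reset: what is moved stays moved. The work goes in short steps, Python scripts to look and compute and a tool call to move; the robot and the scene stay as the last step left them, time stands still between calls to the robot, and variables do not carry over. Pictures are saved under pics/ and viewed, and the job is handed in when it is done.

Besides the shell and the picture viewer there is one more tool, called after "Emit:" as name([rows], argument=value, ...), one row to a line, values as JSON. move_arm: Moves the arm, as the interface text tells. Its arguments: {"type":"object","properties":{"moves":{"type":"array","items":{"type":"array"}},"force":{"type":"number"}},"required":["moves"]}

```bash
mkdir -p pics
cat > h.py <<'E'
import numpy as np, cv2
from workcell import status, viewer, env
from scipy.spatial.transform import Rotation as R
def grab(n,f):
    c=viewer.get_calibration(n); im=viewer.grab_frame(n); cv2.imwrite('pics/'+f,im[:,:,::-1]); np.savez('pics/'+f+'.npz',im=im,K=c['camera_matrix'],eye=c['eye'],rot=c['rotation']); return im,c
def ray(c,u,v):
    d=np.array(c['rotation'])@np.linalg.inv(np.array(c['camera_matrix']))@np.array([u,v,1.]); return np.array(c['eye']),d/np.linalg.norm(d)
def onz(c,u,v,z):
    e,d=ray(c,u,v); return e+d*(z-e[2])/d[2]
def proj(c,p):
    q=np.array(c['camera_matrix'])@(np.array(c['rotation']).T@(np.array(p,float)-np.array(c['eye']))); return q[:2]/q[2]
E
python3 - <<'E'
from h import *
print(status.state())
for n in ['scene','top','wrist']:
    im,c=grab(n,n+'0.png'); print(n,c)
E
```

```text
{'time_s': 0.0, 'qpos': array([ 6.27972181e+01,  1.83510733e+01,  8.97058317e+01,  1.64950928e-04,
        7.20432080e+01, -1.14530726e+00]), 'qvel': array([-0.01210393, -0.02142791,  0.08724432,  0.04223486, -0.08603401,
       -0.04937157]), 'effort': array([-1.50418393e-03, -4.12435162e+01, -2.31977141e+01,  7.26153539e-02,
        4.55036620e-02, -1.09290631e-04]), 'ee_pos': array([252.40950717, 516.23502154, 291.42974006]), 'ee_rot': array([ -91.23506105,   89.89988689, -117.29258668]), 'force': array([ 0.3047511 ,  0.3131175 , -1.19428241]), 'torque': array([ 0.05504132, -0.00897504,  0.01391823]), 'gripper_width': 91.19692905305673}
scene {'camera_matrix': array([[518.19033705,   0.        , 281.67729067],
       [  0.        , 518.19033705, 203.85276878],
       [  0.        ,   0.        ,   1.        ]]), 'eye': array([ 144.98738988, -724.35078829,  914.77770893]), 'rotation': array([-131.90245195,   -0.85147863,  -26.36996641])}
top {'camera_matrix': array([[494.54484223,   0.        , 287.27762806],
       [  0.        , 494.54484223, 214.17163269],
       [  0.        ,   0.        ,   1.        ]]), 'eye': array([ 292.00184376,    4.02397477, 1373.860039  ]), 'rotation': array([-170.30836461,    1.84921167,  -89.82629528])}
wrist {'camera_matrix': array([[306.42043888,   0.        , 276.09320866],
       [  0.        , 306.42043888, 205.48188306],
       [  0.        ,   0.        ,   1.        ]]), 'eye': array([181.06846721, 551.96040851, 383.54675355]), 'rotation': array([1.63659770e+02, 1.47072132e-03, 6.39504779e+01])}
```

```bash
cat > h.py <<'E'
import numpy as np, cv2
from workcell import status, viewer, env
from scipy.spatial.transform import Rotation as R
def rot(rpy): return R.from_euler('xyz',rpy,degrees=True).as_matrix()
def grab(n,f):
    c=viewer.get_calibration(n); im=viewer.grab_frame(n); cv2.imwrite('pics/'+f,im[:,:,::-1]); np.savez('pics/'+f+'.npz',**c); return im,c
def load(f): 
    return cv2.imread('pics/'+f)[:,:,::-1], dict(np.load('pics/'+f+'.npz'))
def ray(c,u,v):
    d=rot(c['rotation'])@np.linalg.inv(c['camera_matrix'])@np.array([u,v,1.]); return np.array(c['eye']),d/np.linalg.norm(d)
def onz(c,u,v,z):
    e,d=ray(c,u,v); return e+d*(z-e[2])/d[2]
def proj(c,p):
    q=c['camera_matrix']@(rot(c['rotation']).T@(np.array(p,float)-c['eye'])); return q[:2]/q[2]
def tri(c1,p1,c2,p2):
    e1,d1=ray(c1,*p1); e2,d2=ray(c2,*p2)
    A=np.stack([d1,-d2],1); t=np.linalg.lstsq(A,e2-e1,rcond=None)[0]
    a=e1+d1*t[0]; b=e2+d2*t[1]; return (a+b)/2,np.linalg.norm(a-b)
E
python3 - <<'E'
from h import *
for n in ['scene','top','wrist']:
    c=viewer.get_calibration(n); im=cv2.imread(f'pics/{n}0.png'); np.savez(f'pics/{n}0.png.npz',**c)
E
```

```text
(no output)
```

View pics/scene0.png

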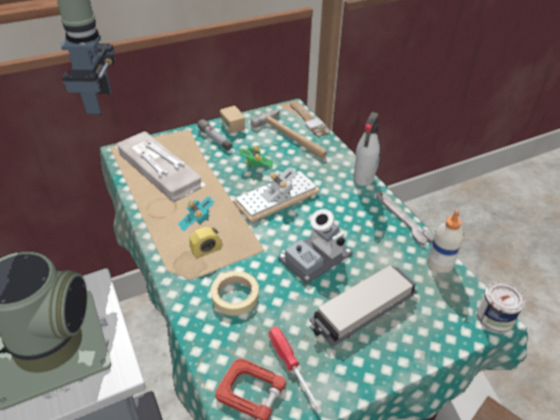

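View pics/top0.png

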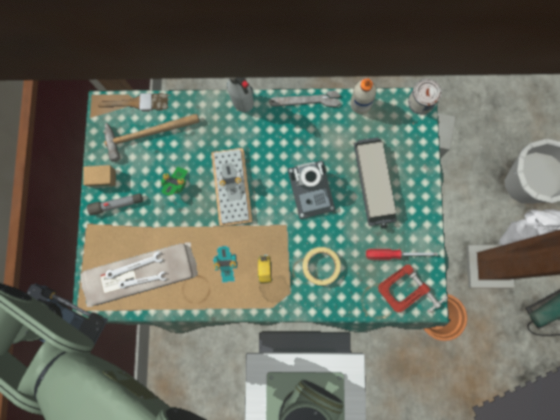

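View pics/wrist0.png

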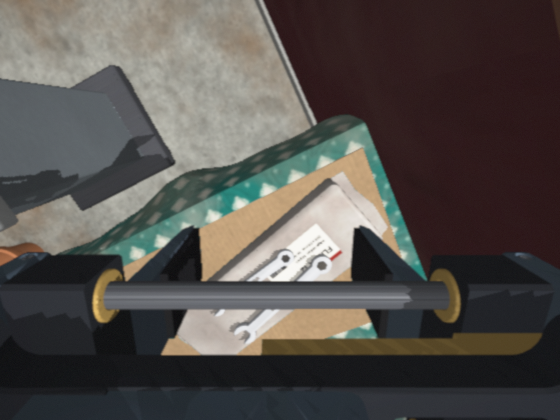

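Run:
```python
from h import *
im=cv2.imread('pics/top0.png')
cv2.imwrite('pics/top_z.png',cv2.resize(im[120:240,200:410],None,fx=3.8,fy=3.8,interpolation=cv2.INTER_CUBIC))
im=cv2.imread('pics/scene0.png')
cv2.imwrite('pics/scene_z.png',cv2.resize(im[160:345,225:420],None,fx=3.2,fy=3.2,interpolation=cv2.INTER_CUBIC))
```

```text
(no output)
```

View pics/top_z.png

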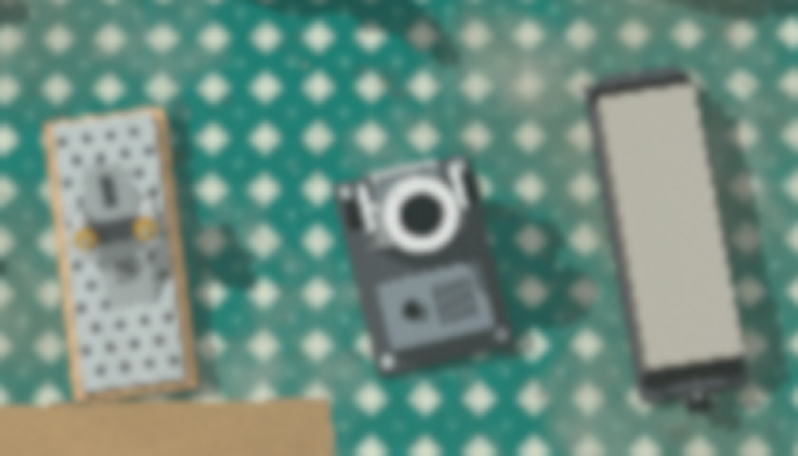

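View pics/scene_z.png

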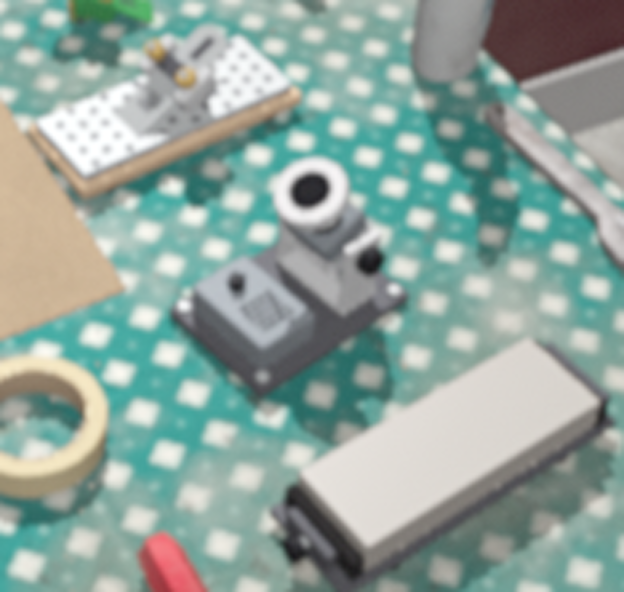

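Run:
```python
from h import *
_,t=load('top0.png'); _,s=load('scene0.png')
T=lambda x,y:(200+x/3.8,120+y/3.8)
S=lambda x,y:(225+x/3.2,160+y/3.2)
f=lambda n,a,z: print(n,onz(t,*T(*a),z).round(1))
for a in [(48,125),(160,112),(193,383),(78,398)]: f('coarse',a,26)
for a in [(597,97),(690,82),(745,358),(645,372)]: f('stone',a,44)
for a in [(342,190),(465,162),(513,350),(387,374)]: f('base',a,10)
for n,a,b in [('lens',(421,213),(311,190)),('nutL',(87,238),(156,50)),('nutR',(144,228),(185,77)),('edge',(130,300),(130,105))]:
    p,e=tri(t,T(*a),s,S(*b)); print(n,p.round(1),round(e,1))
print(proj(t,[252,516,290]))
# scene stone corners
for a in [(297,478),(528,340),(605,405),(363,568)]: print('stone-s',onz(s,*S(*a),44).round(1))
st=status.state(); Rt=rot(st['ee_rot']); print(Rt.round(3)); cw=viewer.get_calibration('wrist'); print(Rt.T@(cw['eye']-st['ee_pos']), (Rt.T@rot(cw['rotation'])).round(3))
```

```text
coarse [699.3 260.9  26. ]
coarse [708.8 177.1  26. ]
coarse [503.9 149.2  26. ]
coarse [493. 233.  26.]
stone [ 712.4 -146.2   44. ]
stone [ 723.3 -214.2   44. ]
stone [ 518.3 -247.3   44. ]
stone [ 508.3 -176.1   44. ]
base [652.2  41.4  10. ]
base [673.3 -50.6  10. ]
base [530.4 -84.5  10. ]
base [512.8   8.   10. ]
lens [609.2 -16.3 114.8] 2.5
nutL [603.6 221.8  69.3] 2.8
nutR [610.3 181.2  69. ] 1.7
edge [564.5 192.7  46.9] 6.4
[ 68.44506515 316.53175344]
stone-s [ 510.6 -183.1   44. ]
stone-s [ 713.2 -150.7   44. ]
stone-s [ 726.3 -220.8   44. ]
stone-s [ 514.  -259.4   44. ]
[[-0.001  0.439  0.898]
 [-0.001  0.898 -0.439]
 [-1.    -0.001 -0.   ]]
[-92.0327239    0.57316684 -79.80151598] [[-0.002 -0.281  0.96 ]
 [ 1.    -0.     0.002]
 [-0.     0.96   0.281]]
```

Emit:
move_arm([
  [[4.2,-10.1,49.1],-0.61,1],
  [[4.2,-10.1,49.1],-0.61,1],
  [[4.2,-10.1,49.1],-0.61,1],
  [[4.2,-10.1,49.1],-0.61,1],
  [[4.2,-10.1,49.1],-0.61,1],
  [[4.2,-10.1,49.1],-0.61,1],
  [[4.2,-10.1,49.1],-0.61,1],
  [[4.2,-10.1,49.1],-0.61,1],
  [[4.2,-10.1,49.1],-0.61,1],
  [[4.2,-10.1,49.1],-0.61,1],
  [[4.2,-10.1,49.1],-0.61,1],
  [[4.2,-10.1,49.1],-0.61,1],
])

```text
time_s: 1.65
ee_pos: [648.2, 211.6, 250.8]
ee_rot: [60.0, 90.0, 69.0]
force: [-0.1, -0.2, 0.5]
gripper_width: 91.4
```

Run:
```python
from h import *
s=status.state(); print(s['time_s'],s['ee_pos'],s['ee_rot'],s['qpos'],abs(s['qvel']).max()); print(rot(s['ee_rot']).round(3))
grab('wrist','w1.png')
```

```text
1.65 [648.16940744 211.57826667 250.84614401] [60.0322692  89.97261545 69.04385549] [ 1.71033815e+01  2.94318600e+01  7.77873897e+01  2.25756273e-02
  7.27638696e+01 -8.19148910e+01] 0.2435363564602527
[[ 0.    -0.157  0.988]
 [ 0.     0.988  0.157]
 [-1.     0.     0.   ]]
```

View pics/w1.png

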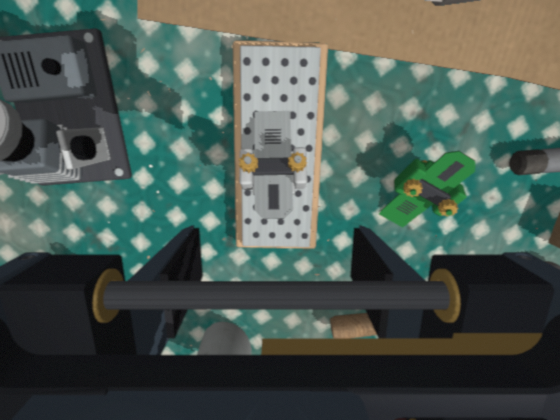

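Run:
```python
from h import *
im=cv2.imread('pics/w1.png')
cv2.imwrite('pics/w1z.png',cv2.resize(im[95:235,220:340],None,fx=4.25,fy=4.25,interpolation=cv2.INTER_CUBIC))
```

```text
(no output)
```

View pics/w1z.png

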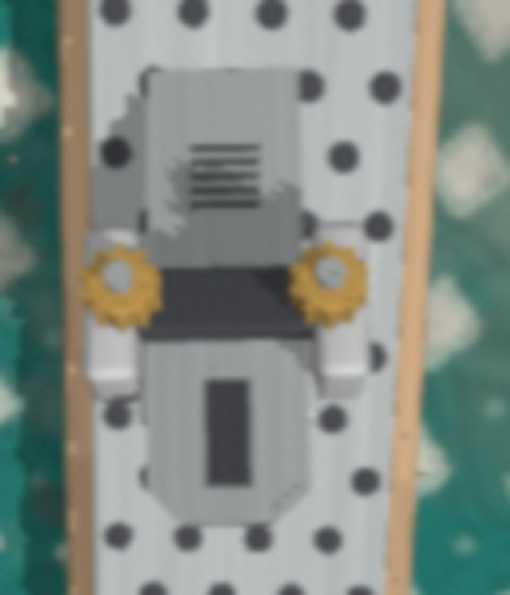

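Run:
```python
from h import *
_,c=load('w1.png')
Z=lambda x,y:(220+x/4.25,95+y/4.25)
a=onz(c,*Z(146,69),26);b=onz(c,*Z(300,68),26); print(a,b,np.linalg.norm(a-b),np.degrees(np.arctan2(*(b-a)[:2][::-1])))
n1=onz(c,*Z(118,276),73);n2=onz(c,*Z(332,272),73); print(n1,n2,np.linalg.norm(n1-n2),np.degrees(np.arctan2(*(n2-n1)[:2][::-1])))
k1=onz(c,*Z(182,523),80);k2=onz(c,*Z(273,523),80); print(k1,k2)
e=(a+b)/2;k=(k1+k2)/2;m=k-e; print('edge',e,'back',k,np.hypot(*m[:2]),np.degrees(np.arctan2(m[1],m[0])))
# plate corners
```

```text
[569.10497744 178.27309829  26.        ] [563.27213398 213.6058437   26.        ] 35.81096146521076 99.37402693025695
[610.65388019 181.33943935  73.        ] [602.90736481 224.93069594  73.        ] 44.274215426810336 100.07672289753786
[659.55081798 202.15440389  80.        ] [656.52151199 221.29469546  80.        ]
edge [566.18855571 195.939471    26.        ] back [658.03616498 211.72454968  80.        ] 93.19416310866482 9.751680172805429
```

Emit:
move_arm([
  [[-1.9,-21.7,-1.3],-0.07,1],
  [[-1.9,-21.7,-1.3],-0.07,1],
  [[-1.9,-21.7,-1.3],-0.07,1],
  [[-1.9,-21.7,-1.3],-0.07,1],
  [[-1.9,-21.7,-1.3],-0.07,1],
  [[-1.9,-21.7,-1.3],-0.07,1],
  [[-1.9,-21.7,-1.3],-0.07,1],
])

```text
time_s: 2.58
ee_pos: [669.8, -4.5, 269.2]
ee_rot: [106.0, 90.0, 119.0]
force: [-0.1, 0.1, 0.2]
gripper_width: 91.5
```

Run:
```python
from h import *
s=status.state(); print(s['time_s'],s['ee_pos'],s['ee_rot'],s['qpos'],abs(s['qvel']).max()); print(rot(s['ee_rot']).round(3))
grab('wrist','w2.png')
```

```text
2.575 [669.78488153  -4.49148438 269.18403375] [105.96030182  89.97036037 118.98407456] [-1.37781703e+00  2.77248616e+01  7.80492480e+01  2.65733927e-02
  7.42408736e+01 -1.04408810e+02] 0.19543390018078027
[[-0.    -0.225  0.974]
 [ 0.     0.974  0.225]
 [-1.     0.    -0.   ]]
```

View pics/w2.png

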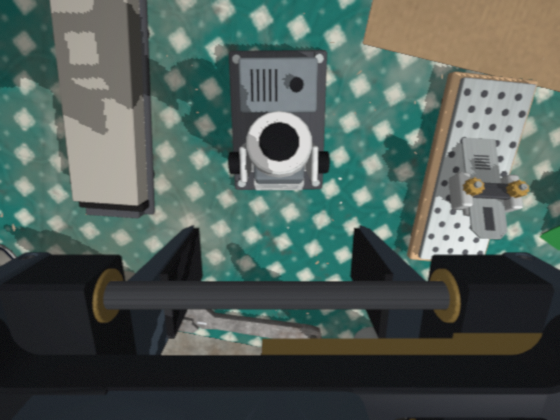

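Emit:
move_arm([
  [[3,0,6],0,1],
  [[3,0,6],0,1],
  [[3,0,6],0,1],
  [[3,0,6],0,1],
])

```text
time_s: 3.12
ee_pos: [728.0, 7.3, 240.8]
ee_rot: [-14.1, 89.9, -1.2]
force: [0.6, -0.2, 0.5]
gripper_width: 91.1
```

Run:
```python
from h import *
s=status.state(); print(s['time_s'],s['ee_pos'],abs(s['qvel']).max())
im,c=grab('wrist','w3.png')
cv2.imwrite('pics/w3z.png',cv2.resize(im[0:180,180:380,::-1],None,fx=3.3,fy=3.3,interpolation=cv2.INTER_CUBIC))
im=cv2.imread('pics/w2.png')
cv2.imwrite('pics/w2z.png',cv2.resize(im[40:200,200:360],None,fx=3.7,fy=3.7,interpolation=cv2.INTER_CUBIC))
```

```text
3.125 [727.98509814   7.26338616 240.77961568] 0.5303842508130082
```

View pics/w3z.png

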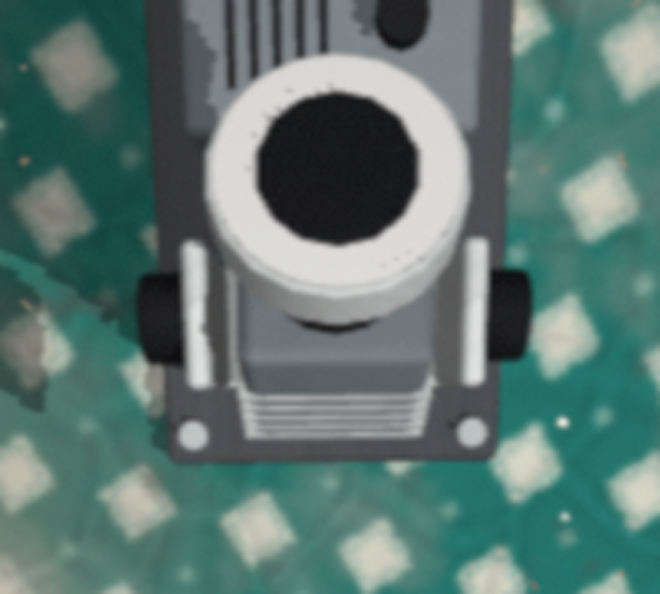

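View pics/w2z.png

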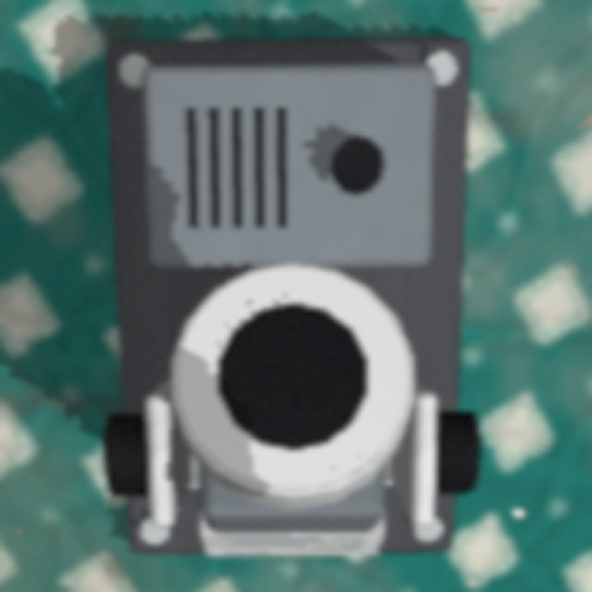

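```bash
cat > stand.py <<'E'
from h import *
i2,c2=load('w2.png'); i3,c3=load('w3.png')
Z2=lambda x,y:(200+(x+.5)/3.7-.5,40+(y+.5)/3.7-.5); Z3=lambda x,y:(180+(x+.5)/3.3-.5,(y+.5)/3.3-.5)
def disk(im,guess):
    # component of dark pixels at guess
    up=cv2.resize(im.mean(2).astype(np.uint8),None,fx=4,fy=4,interpolation=cv2.INTER_CUBIC)
    m=(up<90).astype(np.uint8); m=cv2.morphologyEx(m,cv2.MORPH_OPEN,np.ones((9,9)))
    n,l=cv2.connectedComponents(m); k=l[int(guess[1]*4),int(guess[0]*4)]
    cs,_=cv2.findContours((l==k).astype(np.uint8),cv2.RETR_EXTERNAL,cv2.CHAIN_APPROX_NONE); ct=max(cs,key=cv2.contourArea)
    e=cv2.fitEllipse(ct); return (np.array(e[0])+.5)/4-.5,np.array(e[1])/4,e[2],(ct[:,0,:]+.5)/4-.5
if __name__=='__main__':
    a=disk(i2,Z2(293,377)); b=disk(i3,Z3(338,168)); print(a[:3],b[:3],Z2(293,377),Z3(338,168))
    L,e=tri(c2,a[0],c3,b[0]); print('lens',L,e)
    K=[]
    for p,q in [((127,455),(161,318)),((460,452),(510,315))]:
        k,e=tri(c2,Z2(*p),c3,Z3(*q)); K.append(k); print('knob',k,e)
    # forks white tops
    m=(K[0]+K[1])/2; d=K[1]-K[0]; yaw=np.degrees(np.arctan2(-d[0],d[1])); print('axis mid',m,'yaw',yaw, np.linalg.norm(d))
    v=L-m; f=np.array([np.cos(np.radians(yaw)),np.sin(np.radians(yaw)),0]); print(v, np.linalg.norm(v),'lean',np.degrees(np.arctan2(-v@f,v[2])), 'lat',v@[-f[1],f[0],0])
    cor=[onz(c2,*Z2(*p),10) for p in [(108,40),(470,40),(455,553),(133,553)]]
    print(np.round(cor,1), np.mean(cor,0))
    print(np.round([onz(c2,*Z2(*p),10) for p in [(134,70),(442,68),(428,528),(154,530)]],1))
    print(np.round([onz(c3,*Z3(*p),10) for p in [(193,435),(472,432)]],1))
E
python3 stand.py
```

```text
(array([278.55401611, 141.35386658]), array([37.8232193 , 39.18082428]), 84.44783020019531) (array([281.70684814,  50.63033295]), array([45.19238281, 48.26510239]), 89.38209533691406) (278.8243243243243, 141.52702702702703) (282.07575757575756, 50.56060606060606)
lens [610.91036431 -15.16563177 115.61590577] 0.08671810058542623
knob [644.49512471 -51.57061209  63.12217681] 0.18561421603609463
knob [624.08146422  33.89980984  61.9483806 ] 0.06632441678585493
axis mid [634.28829447  -8.83540113  62.5352787 ] yaw 13.43281313107699 87.88224142184393
[-23.37793015  -6.33023065  53.08062707] 58.34511468867661 lean 24.51670142665704 lat -0.7262451119069881
[[540.2 -83.9  10. ]
 [517.2  15.2  10. ]
 [660.9  50.7  10. ]
 [684.  -49.1  10. ]] [600.57348153 -16.75567156  10.        ]
[[546.1 -75.3  10. ]
 [525.9   9.5  10. ]
 [655.   40.2  10. ]
 [675.2 -44.   10. ]]
[[674.9 -44.   10. ]
 [654.6  40.2  10. ]]
```

Run:
```python
from stand import *
from scipy.optimize import least_squares
a=disk(i2,Z2(293,377)); b=disk(i3,Z3(338,168))
yaw=np.radians(13.45); f=np.array([np.cos(yaw),np.sin(yaw),0]); l=np.array([-f[1],f[0],0])
def res(p,full=False):
    C=p[:3]; n=np.array([0,0,1])*np.cos(p[3])-f*np.sin(p[3])+l*p[5]; n/=np.linalg.norm(n); out=[]
    for c,ct in ((c2,a[3]),(c3,b[3])):
        for u,v in ct[::6]:
            e,d=ray(c,u,v); x=e+d*((C-e)@n)/(d@n); out.append(np.linalg.norm(x-C)-p[4])
    return np.array(out)
r=least_squares(res,[610.9,-15,115.6,.4,15,0]); print(r.x,np.degrees(r.x[3]),np.sqrt((r.fun**2).mean()))
```

```text
[ 6.10811574e+02 -1.51971125e+01  1.15666273e+02  3.94770406e-01
  1.54233756e+01 -6.02920519e-03] 22.61867811764168 0.14382677005701264
```

Emit:
move_arm([
  [[5.1,-13.7,-8.1],0,1],
  [[5.1,-13.7,-8.1],0,1],
  [[5.1,-13.7,-8.1],0,1],
  [[5.1,-13.7,-8.1],0,1],
  [[5.1,-13.7,-8.1],0,1],
  [[5.1,-13.7,-8.1],0,1],
])

```text
time_s: 3.92
ee_pos: [680.7, -143.3, 189.4]
ee_rot: [-13.9, 89.9, -0.9]
force: [0.1, -0.3, -0.3]
gripper_width: 91.3
```

Run:
```python
from h import *
s=status.state(); print(s['time_s'],s['ee_pos'],abs(s['qvel']).max())
im,c=grab('wrist','w4.png')
```

```text
3.925 [ 680.67759251 -143.31689881  189.39171399] 0.28345783230281363
```

View pics/w4.png

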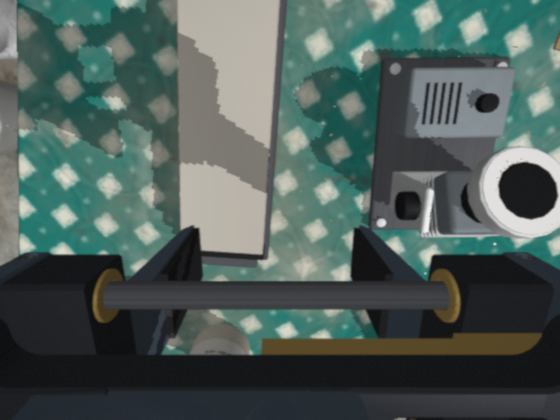

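Run:
```python
from h import *
im=cv2.imread('pics/w4.png')
cv2.imwrite('pics/w4z.png',cv2.resize(im[125:250,360:560],None,fx=4,fy=4,interpolation=cv2.INTER_CUBIC))
cv2.imwrite('pics/w4y.png',cv2.resize(im[0:270,160:300],None,fx=2.2,fy=2.2,interpolation=cv2.INTER_CUBIC))
```

```text
(no output)
```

View pics/w4z.png

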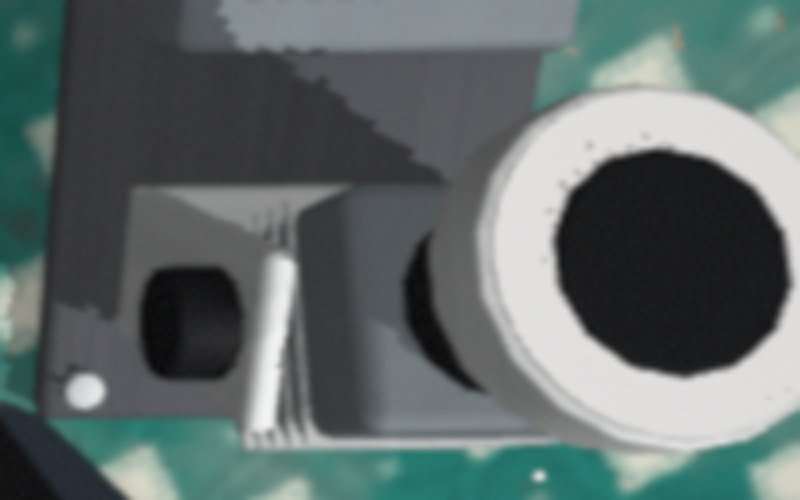

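View pics/w4y.png

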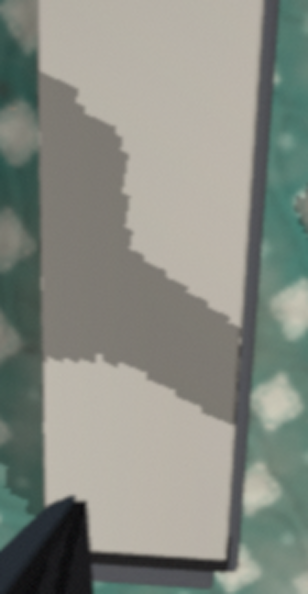

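```bash
cat > st2.py <<'E'
from stand import *
from scipy.optimize import least_squares
i4,c4=load('w4.png')
Z4=lambda x,y:(360+(x+.5)/4-.5,125+(y+.5)/4-.5); Y4=lambda x,y:(160+(x+.5)/2.2-.5,(y+.5)/2.2-.5)
a=disk(i2,Z2(293,377)); b=disk(i3,Z3(338,168)); d4=disk(i4,Z4(674,262)); print(d4[:3],Z4(674,262))
yaw=np.radians(13.45); f=np.array([np.cos(yaw),np.sin(yaw),0]); l=np.array([-f[1],f[0],0])
def res(p,sets):
    C=p[:3]; n=np.array([0,0,1])*np.cos(p[3])-f*np.sin(p[3])+l*p[5]; n/=np.linalg.norm(n); out=[]
    for c,ct in sets:
        for u,v in ct[::6]:
            e,d=ray(c,u,v); x=e+d*((C-e)@n)/(d@n); out.append(np.linalg.norm(x-C)-p[4])
    return np.array(out)
S=[(c2,a[3]),(c3,b[3]),(c4,d4[3])]
for s in (S,S[:1]+S[2:],S[1:]):
    r=least_squares(res,[610.9,-15,115.6,.4,15,0],args=(s,)); print(r.x.round(2),np.degrees(r.x[3]),np.sqrt((r.fun**2).mean()))
for x in ((127,455),(161,318),(191,322)),:
    print(tri(c2,Z2(*x[0]),c4,Z4(*x[2])),tri(c3,Z3(*x[1]),c4,Z4(*x[2])))
for p in [(39,0),(45,515)]+[(265,0),(225,562)]+[(95,553)]: print(onz(c4,*Y4(*p),44).round(1))
E
python3 st2.py
```

```text
(array([527.47509766, 190.07948303]), array([53.32971954, 59.81437683]), 125.2455062866211) (528.125, 190.125)
[ 6.1070e+02 -1.5220e+01  1.1532e+02  4.2000e-01  1.5580e+01 -3.0000e-02] 23.865670818246784 0.18515896493552245
[ 6.1067e+02 -1.5280e+01  1.1538e+02  4.3000e-01  1.5550e+01 -3.0000e-02] 24.490063809559906 0.1791154188898431
[ 6.1064e+02 -1.5160e+01  1.1522e+02  4.2000e-01  1.5670e+01 -2.0000e-02] 24.124768557944638 0.1594346153261861
(array([644.00754728, -51.40003369,  63.80967259]), np.float64(0.6700752992490709)) (array([644.11782836, -51.45143994,  63.61724887]), np.float64(0.8667592697209922))
[ 545.6 -241.9   44. ]
[ 713.3 -216.8   44. ]
[ 530.  -174.5   44. ]
[ 717.  -146.5   44. ]
[ 724.5 -195.9   44. ]
```

Emit:
move_arm([
  [[-6,0,0],0,1],
  [[-6,8,0],0,1],
  [[-6,35.3,1.6],0.06,1],
  [[-6,35.3,1.6],0.06,1],
  [[-6,35.3,1.6],0.06,1],
  [[-6,35.3,1.6],0.06,1],
  [[-6,35.3,1.6],0.06,1],
  [[-6,35.3,1.6],0.06,1],
  [[1,35.3,1.6],0.06,1],
  [[1,35.3,1.6],0.06,1],
  [[1,35.3,1.6],0.06,1],
  [[1,35.3,1.6],0.06,1],
])

```text
time_s: 5.48
ee_pos: [618.2, 203.1, 180.6]
ee_rot: [7.3, 89.8, 16.8]
force: [0.2, 0.3, 0.5]
gripper_width: 91.5
```

Run:
```python
from h import *
s=status.state(); print(s['time_s'],s['ee_pos'],s['ee_rot'],s['force'],abs(s['qvel']).max()); M=rot(s['ee_rot']); print(M.round(3), np.degrees(np.arctan2(M[1,2],M[0,2])))
im,c=grab('wrist','w5.png')
```

```text
5.475 [618.24266595 203.12763793 180.63995987] [ 7.32364111 89.75658076 16.75749004] [0.15871497 0.34312943 0.45430625] 0.3092253740143687
[[ 0.004 -0.164  0.986]
 [ 0.001  0.986  0.164]
 [-1.     0.001  0.004]] 9.433783551440802
```

View pics/w5.png

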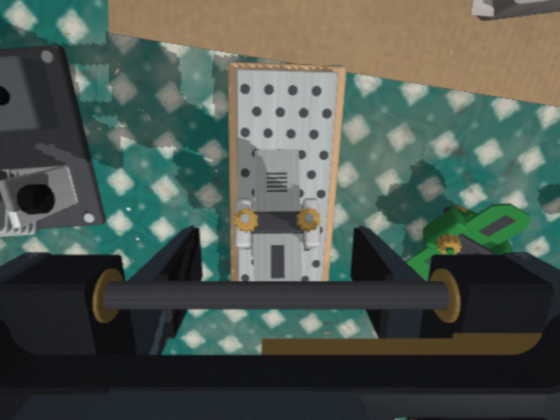

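Run:
```python
from h import *
_,c=load('w5.png')
for p in [(408,262),(430,240),(440,205)]: print(onz(c,*p,0),onz(c,*p,40))
_,c=load('w1.png')
for p in [(382,212),(402,187),(425,160)]: print(onz(c,*p,0),onz(c,*p,40))
Z=lambda x,y:(220+x/4.25,95+y/4.25)
```

```text
[655.50612565 341.65196304   0.        ] [638.45464074 319.46904225  40.        ]
[629.49914831 355.84590067   0.        ] [616.26757849 331.57816872  40.        ]
[594.2122512  354.27645644   0.        ] [586.16363474 330.23924508  40.        ]
[657.62124497 340.01425248   0.        ] [647.35421167 323.6449174   40.        ]
[624.79823738 355.06196372   0.        ] [618.36077536 336.93696128  40.        ]
[590.79523689 372.08522838   0.        ] [588.3250199  351.97406409  40.        ]
```

Emit:
move_arm([
  [[3,0.17,-0.1],0,1],
  [[5.5,0.17,-0.1],0,1],
  [[5.5,0.17,-0.1],0,1],
])

```text
time_s: 5.9
ee_pos: [615.2, 204.4, 122.8]
ee_rot: [-173.1, 89.9, -163.6]
force: [-0.9, 0.3, 0.9]
gripper_width: 91.0
```

Emit:
move_arm([
  [[0.9,0,0.1],0,1],
  [[0.9,0,0.1],0,1],
  [[0.9,0,0.1],0,-0.2],
  [[0.9,0,0.1],0,-1],
  [[0.9,0,0.1],0,-1],
  [[0.9,0,0.1],0,-1],
  [[0.9,0,0.1],0,-1],
  [[0.9,0,0.1],0,-1],
], force=20)

```text
time_s: 6.9
ee_pos: [616.7, 204.7, 114.5]
ee_rot: [-43.4, 90.0, -33.9]
force: [-0.1, -1.2, 3.1]
gripper_width: 61.8
```

Run:
```python
from h import *
s=status.state(); print(s['time_s'],s['ee_pos'],s['force'],s['torque'],s['gripper_width'],abs(s['qvel']).max()); M=rot(s['ee_rot']); print(M.round(4), np.degrees(np.arctan2(M[1,2],M[0,2])))
im,c=grab('wrist','w6.png')
```

```text
6.9 [616.73336347 204.66135986 114.5324485 ] [-0.06602663 -1.24625082  3.1401061 ] [-0.26848674  0.09143396  0.03604434] 61.8313137751553 0.19703616117497857
[[ 3.000e-04 -1.646e-01  9.864e-01]
 [-2.000e-04  9.864e-01  1.646e-01]
 [-1.000e+00 -3.000e-04  3.000e-04]] 9.473030543539252
```

View pics/w6.png

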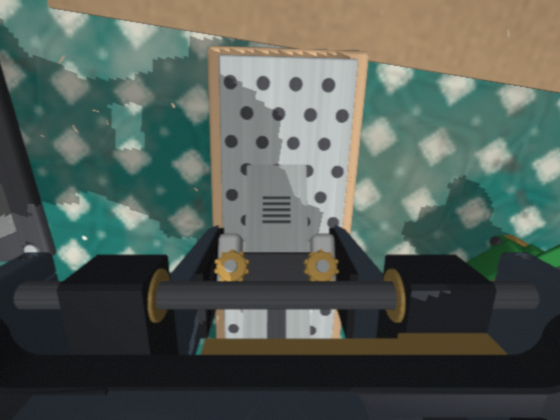

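Emit:
move_arm([
  [[0,0,0],0,-1],
  [[-2,0,0],0,-1],
  [[-8,0,0],0,-1],
  [[-14,-4,-1],0,-1],
  [[-14,-10,-2.3],0,-1],
  [[-14,-15,-3.4],0,-1],
  [[-14,-20,-4.6],0.01,-1],
  [[-14,-25,-5.7],0.017,-1],
  [[-14,-30,-6.8],0.017,-1],
  [[-14,-35,-8],0.017,-1],
  [[-14,-39.5,-9],0.017,-1],
  [[-12,-39.5,-9],0.017,-1],
  [[-8,-39.5,-9],0.017,-1],
  [[-4,-39.5,-9],0.017,-1],
  [[-4,-39.5,-9],0.017,-1],
  [[-4,-39.5,-9],0.017,-1],
  [[-4,-39.5,-9],0.017,-1],
], force=40)

```text
time_s: 9.07
ee_pos: [593.9, -199.8, 156.2]
ee_rot: [-24.5, 89.8, -16.0]
force: [0.5, 1.1, -4.2]
gripper_width: 62.0
```

Run:
```python
from h import *
s=status.state(); print(s['time_s'],s['ee_pos'],s['force'],s['torque'],s['gripper_width'],abs(s['qvel']).max()); M=rot(s['ee_rot']); print(M.round(4), np.degrees(np.arctan2(M[1,2],M[0,2])))
im,c=grab('wrist','w7.png'); grab('top','t7.png'); im,c=grab('scene','s7.png')
cv2.imwrite('pics/s7z.png',cv2.resize(im[150:350,250:450,::-1],None,fx=3,fy=3,interpolation=cv2.INTER_CUBIC))
```

```text
9.075 [ 593.90293016 -199.77252421  156.19970317] [ 0.50162725  1.12881536 -4.15599058] [-0.02366338  0.06112201  0.00450532] 61.95686746667645 0.29318870164444677
[[ 0.0036 -0.1477  0.989 ]
 [-0.001   0.989   0.1477]
 [-1.     -0.0016  0.0034]] 8.496592983665423
```

View pics/w7.png

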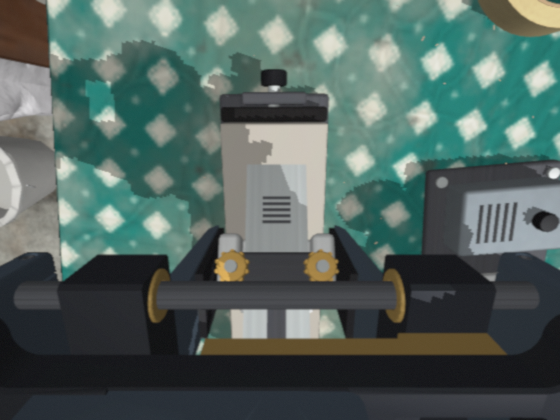

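View pics/s7z.png

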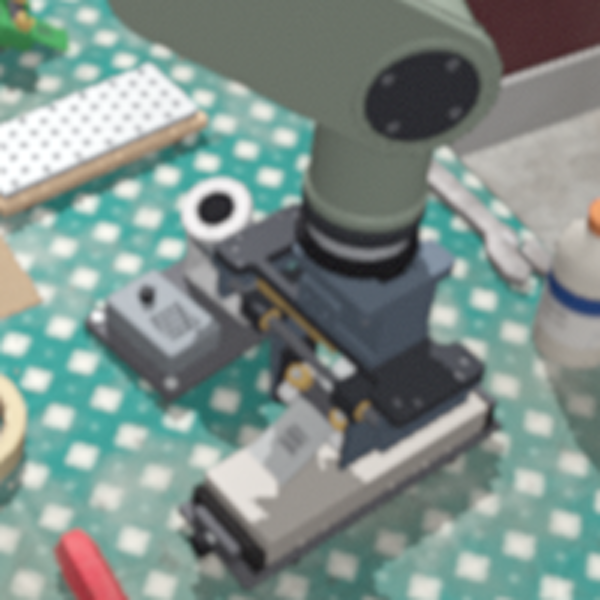

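Run:
```python
from h import *
im,c=load('w7.png')
cv2.imwrite('pics/w7z.png',cv2.resize(im[60:260,200:350,::-1],None,fx=3,fy=3,interpolation=cv2.INTER_CUBIC))
cv2.imwrite('pics/w6z.png',cv2.resize(load('w6.png')[0][140:290,200:350,::-1],None,fx=3.9,fy=3.9,interpolation=cv2.INTER_CUBIC))
```

```text
(no output)
```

View pics/w7z.png

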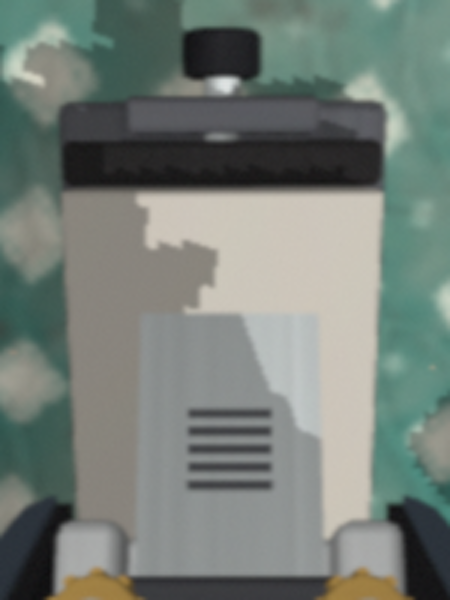

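View pics/w6z.png

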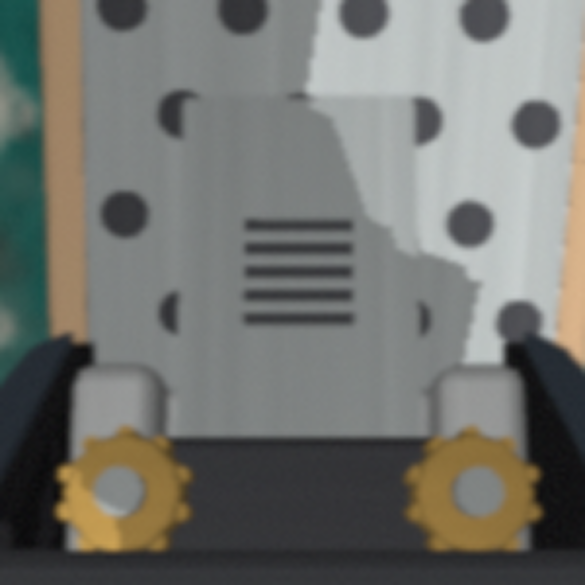

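Run:
```python
from h import *
_,c=load('w7.png'); Z=lambda x,y:(200+x/3,60+y/3)
s=status.state()
M=rot(s['ee_rot'])
for p,z in [((64,189),44),((384,189),44),((76,500),44),((371,520),44),((140,313),67.7),((319,313),67.7),((60,110),34)]:
    q=onz(c,*Z(*p),z); d=q-[620.5,-196,44]; u=np.radians(8.5); print(q.round(1),'stone xy',(d[0]*np.cos(u)+d[1]*np.sin(u)).round(1),(-d[0]*np.sin(u)+d[1]*np.cos(u)).round(1),'tool',(M.T@(q-s['ee_pos'])).round(1))
```

```text
[ 525.5 -245.    44. ] stone xy -101.2 -34.4 tool [111.5 -34.7 -74. ]
[ 515.4 -177.1   44. ] stone xy -101.2 34.2 tool [111.4  33.9 -74.1]
[ 595.8 -235.2   44. ] stone xy -30.2 -35.2 tool [111.7 -35.4  -3. ]
[ 590.5 -165.3   44. ] stone xy -25.1 34.8 tool [111.6  34.5   2. ]
[ 545.5 -223.9   67.7] stone xy -78.3 -16.5 tool [ 87.8 -16.8 -51.1]
[ 540.3 -189.1   67.7] stone xy -78.3 18.7 tool [ 87.8  18.4 -51.1]
[ 509.4 -249.1   34. ] stone xy -117.7 -36.1 tool [121.5 -36.4 -90.6]
```

Emit:
move_arm([
  [[1.5,0,-0.15],0,-1],
  [[2.1,0,-0.15],0,-1],
  [[2.2,-0.1,-0.15],0,-1],
  [[2.25,-0.1,-0.15],0,-1],
  [[2.25,-0.1,-0.15],0,-1],
], force=15)

```text
time_s: 9.85
ee_pos: [591.6, -200.3, 132.2]
ee_rot: [57.5, 89.9, 66.0]
force: [-1.0, 4.4, 5.1]
gripper_width: 62.2
```

```bash
cat > st.py <<'E'
from h import *
s=status.state(); M=rot(s['ee_rot']); u=np.radians(8.5); d=s['ee_pos']-[620.5,-196,44]
print(round(s['time_s'],2),s['ee_pos'].round(2),'F',s['force'].round(2),'T',s['torque'].round(3),'w',s['gripper_width'].round(2),'v',abs(s['qvel']).max().round(2),'yaw',np.degrees(np.arctan2(M[1,2],M[0,2])).round(2),'tilt',M[:,0].round(4),'stone',(d[0]*np.cos(u)+d[1]*np.sin(u)).round(2),(-d[0]*np.sin(u)+d[1]*np.cos(u)).round(2))
E
python3 st.py
```

```text
Traceback (most recent call last):
  File "st.py", line 3, in <module>
    print(round(s['time_s'],2),s['ee_pos'].round(2),'F',s['force'].round(2),'T',s['torque'].round(3),'w',s['gripper_width'].round(2),'v',abs(s['qvel']).max().round(2),'yaw',np.degrees(np.arctan2(M[1,2],M[0,2])).round(2),'tilt',M[:,0].round(4),'stone',(d[0]*np.cos(u)+d[1]*np.sin(u)).round(2),(-d[0]*np.sin(u)+d[1]*np.cos(u)).round(2))
                                                                                                         ^^^^^^^^^^^^^^^^^^^^^^^^
AttributeError: 'float' object has no attribute 'round'
```

```bash
sed -i "s/s\['gripper_width'\].round(2)/round(s['gripper_width'],2)/" st.py; python3 st.py
```

```text
9.85 [ 591.58 -200.27  132.19] F [-1.   4.4  5.1] T [0.984 0.22  0.035] w 62.19 v 0.15 yaw 8.48 tilt [ 4.e-04  9.e-04 -1.e+00] stone -29.23 0.05
```

Emit:
move_arm([
  [[0.0,0,0],0,-1],
  [[0.0,0,0],0,-1],
])

```text
time_s: 10.1
ee_pos: [591.6, -200.3, 132.2]
ee_rot: [57.5, 89.9, 66.0]
force: [-1.5, 4.4, 4.5]
gripper_width: 61.9
```

```bash
python3 st.py
```

```text
10.1 [ 591.58 -200.26  132.18] F [-1.54  4.44  4.5 ] T [ 1.047  0.232 -0.009] w 61.89 v 0.11 yaw 8.48 tilt [ 4.e-04  9.e-04 -1.e+00] stone -29.23 0.06
```

Emit:
move_arm([
  [[0.02,0.1,0],0,-1],
  [[0.03,0.1,0.2],0,-1],
  [[0.03,0.1,0.7],0,-1],
  [[0.03,0.1,1.3],0,-1],
  [[0.03,0.1,1.9],0,-1],
  [[0.03,0.1,2.5],0,-1],
])

```text
time_s: 10.85
ee_pos: [616.3, -196.4, 132.2]
ee_rot: [-62.1, 89.9, -53.6]
force: [-1.9, 1.6, 5.6]
gripper_width: 61.9
```

```bash
python3 st.py
```

```text
10.85 [ 616.31 -196.41  132.16] F [-1.89  1.64  5.64] T [ 0.571  0.431 -0.014] w 61.89 v 6.57 yaw 8.51 tilt [ 6.e-04 -8.e-04 -1.e+00] stone -4.21 0.21
```

Emit:
move_arm([
  [[0.02,0,0.6],0,-1],
  [[0.02,0,1.2],0,-1],
  [[0.02,0,1.8],0,-1],
  [[0.02,0,2.4],0,-1],
  [[0.02,0,3.0],0,-1],
  [[0.02,0,3.6],0,-1],
])

```text
time_s: 11.6
ee_pos: [652.0, -191.1, 132.2]
ee_rot: [-58.2, 89.9, -49.7]
force: [-2.1, 2.7, 6.0]
gripper_width: 62.1
```

```bash
python3 st.py
```

```text
11.6 [ 651.96 -191.09  132.16] F [-2.1   2.75  6.04] T [0.636 0.533 0.063] w 62.1 v 6.84 yaw 8.51 tilt [ 7.e-04 -9.e-04 -1.e+00] stone 31.84 0.21
```

Emit:
move_arm([
  [[0.01,0,0.6],0,-1],
  [[0.01,0,1.2],0,-1],
  [[0.01,0,1.8],0,-1],
  [[0.01,0,2.4],0,-1],
  [[0.01,0,3.0],0,-1],
  [[0.01,0,3.6],0,-1],
  [[0.01,0,4.0],0,-1],
  [[0.01,0,4.0],0,-1],
])

```text
time_s: 12.6
ee_pos: [692.0, -185.1, 132.2]
ee_rot: [-30.5, 89.9, -22.0]
force: [-0.4, 2.6, 5.9]
gripper_width: 61.9
```

Run:
```python
import st
from h import *
im,c=grab('wrist','w8.png'); im,c=grab('scene','s8.png')
cv2.imwrite('pics/s8z.png',cv2.resize(im[150:350,250:450,::-1],None,fx=3,fy=3,interpolation=cv2.INTER_CUBIC))
```

```text
12.6 [ 692.04 -185.08  132.2 ] F [-0.43  2.57  5.9 ] T [0.649 0.301 0.051] w 61.87 v 0.53 yaw 8.51 tilt [ 2.2e-03 -9.0e-04 -1.0e+00] stone 72.37 0.22
```

View pics/w8.png

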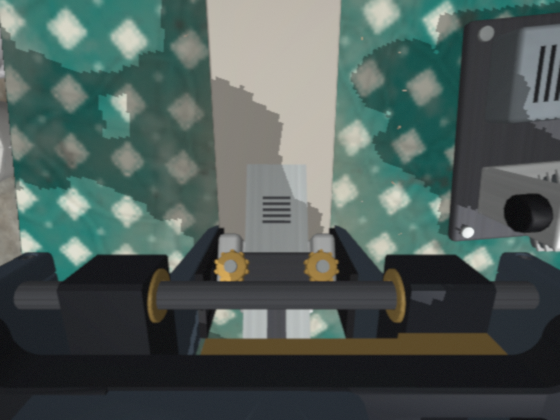

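Run:
```python
from h import *
_,c=load('w7.png'); _,s=load('s7.png')
q,e=tri(c,(274,77),s,(318.3,330)); d=q-[620.5,-196,44]; u=np.radians(8.5); print(q,e,(d[0]*np.cos(u)+d[1]*np.sin(u)),(-d[0]*np.sin(u)+d[1]*np.cos(u)))
```

```text
[ 492.57089249 -216.68922642   27.28112209] 2.580156571611201 -129.5819790903228 -1.5528470816455595
```

View pics/s8z.png

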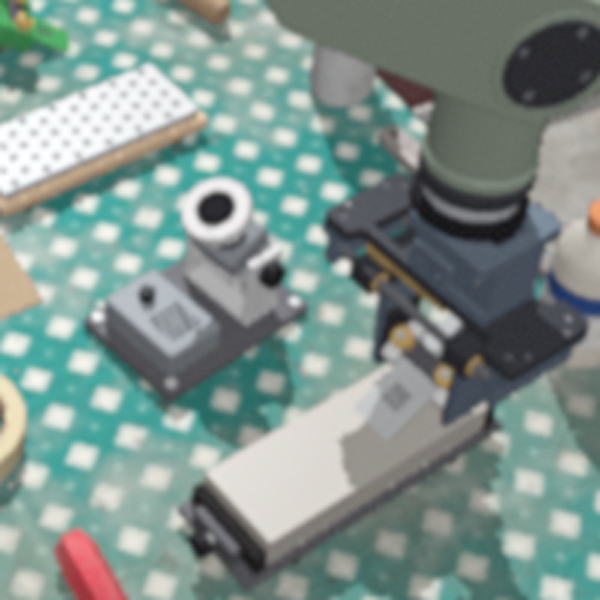

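Emit:
move_arm([
  [[0,0,0],0,-1],
  [[-1,0,0],0,-1],
  [[-5,0,0],0,-1],
  [[-9,0,0],0,-1],
  [[-9,1,-1.5],0.18,-1],
  [[-9,2,-3],0.36,-1],
  [[-9,3,-4.5],0.54,-1],
  [[-9,4,-6],0.72,-1],
  [[-9,4.9,-7.2],0.9,-1],
  [[-9,4.9,-7.2],1.08,-1],
  [[-9,4.9,-7.2],1.26,-1],
  [[-9,4.9,-7.2],1.44,-1],
  [[-9,4.9,-7.2],1.571,-1],
  [[-9,4.9,-7.2],1.571,-1],
  [[-6,4.9,-7.2],1.571,-1],
  [[-4,4.9,-7.2],1.571,-1],
  [[-4,4.9,-7.2],1.571,-1],
  [[-4,4.9,-7.2],1.571,-1],
], force=45)

```text
time_s: 14.95
ee_pos: [613.3, -147.4, 171.9]
ee_rot: [59.1, 89.9, -22.3]
force: [0.1, -0.0, -3.6]
gripper_width: 61.4
```

Run:
```python
import st
from h import *
im,c=grab('wrist','w9.png')
```

```text
14.95 [ 613.33 -147.38  171.88] F [ 0.12 -0.01 -3.57] T [-0.092 -0.022  0.011] w 61.39 v 0.71 yaw -81.47 tilt [ 1.4e-03 -6.0e-04 -1.0e+00] stone 0.09 49.14
```

View pics/w9.png

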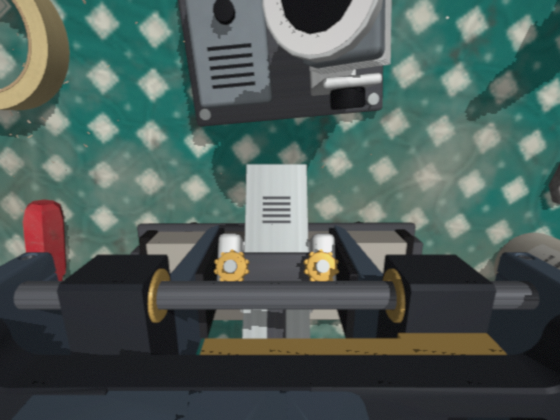

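Emit:
move_arm([
  [[2.5,0,0],0,-1],
  [[3.6,0,0],0,-1],
  [[3.8,0,0],0,-1],
  [[3.9,0,0],0,-1],
  [[3.98,0,0],0,-1],
  [[3.98,0,0],0,-1],
])

```text
time_s: 15.75
ee_pos: [613.2, -147.2, 132.2]
ee_rot: [68.6, 89.9, -12.9]
force: [-0.1, 0.2, -1.7]
gripper_width: 61.7
```

```bash
python3 st.py
```

```text
15.75 [ 613.25 -147.16  132.2 ] F [-0.07  0.18 -1.65] T [-0.054  0.053 -0.013] w 61.67 v 0.1 yaw -81.51 tilt [ 1.7e-03 -4.0e-04 -1.0e+00] stone 0.05 49.38
```

Emit:
move_arm([
  [[0.05,0,0],0,-1],
  [[0.1,0,0],0,-1],
  [[0.2,0,-0.05],0,-1],
  [[0.3,0,-0.1],0,-1],
  [[0.3,0,-0.1],0,-1],
], force=8)

```text
time_s: 16.38
ee_pos: [613.1, -146.1, 128.6]
ee_rot: [74.4, 89.9, -7.1]
force: [0.7, -0.0, 5.1]
gripper_width: 62.1
```

Run:
```python
import st
from h import *
im,c=grab('wrist','w10.png')
cv2.imwrite('pics/w10z.png',cv2.resize(im[130:290,190:360,::-1],None,fx=3.6,fy=3.6,interpolation=cv2.INTER_CUBIC))
```

```text
16.38 [ 613.07 -146.08  128.57] F [ 0.67 -0.    5.13] T [-0.097 -0.026 -0.015] w 62.08 v 0.15 yaw -81.52 tilt [ 1.4e-03 -2.0e-04 -1.0e+00] stone 0.03 50.47
```

View pics/w10z.png

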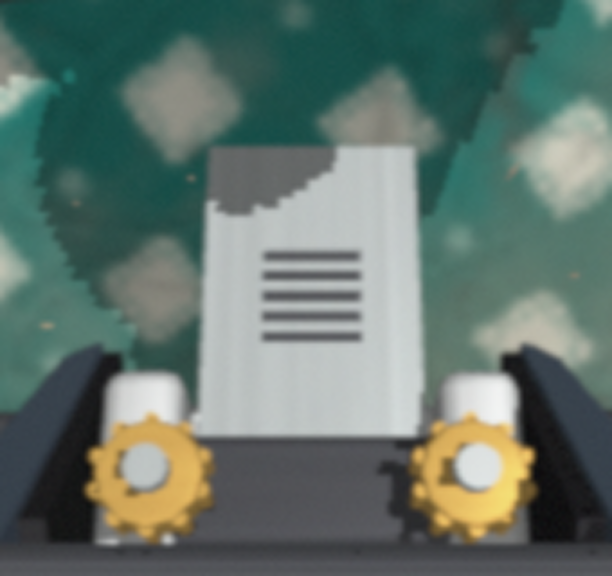

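```bash
cat > pnp.py <<'E'
from h import *
# order: edge L,R ; nut L,R ; line1 L,R ; line5 L,R   (image left/right)
_,c6=load('w6.png'); Z6=lambda x,y:(200+(x+.5)/3.9-.5,140+(y+.5)/3.9-.5)
P6=[Z6(*p) for p in [(183,97),(415,96.5),(119,490),(479,491),(244,225),(354,225),(243,319),(355,319)]]
def camintool(ee_pos,ee_rot,c):
    M=rot(ee_rot); return M.T@rot(c['rotation']), M.T@(c['eye']-ee_pos)
# nominal camera in tool from w6
E6=np.array([616.73336347,204.66135986,114.5324485]); M6=np.array([[3e-4,-.1646,.9864],[-2e-4,.9864,.1646],[-1,-3e-4,3e-4]])
CR=M6.T@rot(c6['rotation']); CT=M6.T@(c6['eye']-E6)
K=c6['camera_matrix']
# guide frame in tool coords when flat: origin O6, gx=-tool z, gy= tool y?, gz=-tool x ; right handed: gx x gy = gz : (-z)x(y)=  -(z x y)= x -> so gy=-tool y
G=np.stack([[0,0,-1.],[0,-1.,0],[-1.,0,0]],1)
def tray(uv): d=CR@np.linalg.inv(K)@np.array([uv[0],uv[1],1.]); return CT,d
def setup():
    plane0=E6[2]-26.0   # tool x of guide plane
    def hit(uv,n,p):
        e,d=tray(uv); return e+d*((p-e)@n)/(d@n)
    ed=[hit(P6[i],np.array([1.,0,0]),np.array([plane0,0,0])) for i in (0,1)]
    em=(ed[0]+ed[1])/2; O=em-G@np.array([52,0,0])
    obj=[G.T@(q-O) for q in ed]
    obj+= [G.T@(hit(P6[i],np.array([1.,0,0]),np.array([plane0-47,0,0]))-O) for i in (2,3)]
    nb=np.array([.5,0,np.sqrt(3)/2]); pb=np.array([52,0,2*np.sqrt(3)])
    obj+= [G.T@(hit(P6[i],G@nb,O+G@pb)-O) for i in (4,5,6,7)]
    return np.array(obj),O
OBJ,O6=setup()
def solve(px):
    R0=CR.T@G; t0=CR.T@(O6-CT)
    rv=cv2.Rodrigues(R0)[0]
    ok,r,t=cv2.solvePnP(OBJ,np.array(px,float),K,None,rv,t0.reshape(3,1).copy(),True,cv2.SOLVEPNP_ITERATIVE)
    pr=cv2.projectPoints(OBJ,r,t,K,None)[0][:,0]
    Rg=CR@cv2.Rodrigues(r)[0]; Og=CR@t[:,0]+CT
    return Rg,Og,np.sqrt(((pr-px)**2).sum(1).mean())
def report(px):
    Rg,Og,e=solve(px); D=G.T@Rg
    th=np.degrees(np.arctan2(-D[2,0],D[0,0])); ed=Rg@[52,0,0]+Og
    print('pitch(nose down)',th.round(2),'rotvec',R.from_matrix(D).as_rotvec(degrees=True).round(2),'origin tool',Og.round(2),'edge tool',ed.round(2),'rms',e.round(2)); return Rg,Og
if __name__=='__main__':
    print(OBJ.round(1),O6); report(np.array(P6))
E
python3 pnp.py
python3 - <<'E'
from pnp import *
Z=lambda x,y:(190+(x+.5)/3.6-.5,130+(y+.5)/3.6-.5)
report(np.array([Z(*p) for p in [(208,147),(414.5,147),(145,467),(479,467),(262,256.5),(361,256.5),(261,337),(361.5,337)]]))
E
```

```text
[[ 52.   17.6   0. ]
 [ 52.  -17.6   0. ]
 [ 10.5  22.3  47. ]
 [ 10.4 -22.2  47. ]
 [ 35.4   8.   13.1]
 [ 35.4  -8.   13.1]
 [ 23.4   8.   20. ]
 [ 23.4  -7.9  20. ]] [88.5324485   0.91962698  0.41794751]
pitch(nose down) 0.0 rotvec [ 0.  0. -0.] origin tool [88.54  0.92  0.42] edge tool [ 88.54   0.92 -51.58] rms 0.0
pitch(nose down) 9.22 rotvec [ 0.16  9.22 -0.01] origin tool [86.27  0.8   4.79] edge tool [ 94.6    0.79 -46.54] rms 0.52
```

Emit:
move_arm([
  [[0.15,0,-0.05],0,-1],
  [[0.3,0,-0.1],0,-1],
  [[0.45,0,-0.15],0,-1],
  [[0.45,0,-0.15],0,-1],
])

```text
time_s: 16.92
ee_pos: [612.8, -144.5, 123.5]
ee_rot: [95.1, 90.0, 13.6]
force: [2.5, 0.1, -0.3]
gripper_width: 62.0
```

Run:
```python
import st
from h import *
im,c=grab('wrist','w11.png')
cv2.imwrite('pics/w11z.png',cv2.resize(im[130:290,190:360,::-1],None,fx=3.6,fy=3.6,interpolation=cv2.INTER_CUBIC))
```

```text
16.93 [ 612.76 -144.46  123.51] F [ 2.48  0.11 -0.3 ] T [-0.055 -0.468  0.09 ] w 61.95 v 0.13 yaw -81.52 tilt [ 7.e-04  2.e-04 -1.e+00] stone -0.04 52.12
```

View pics/w11z.png

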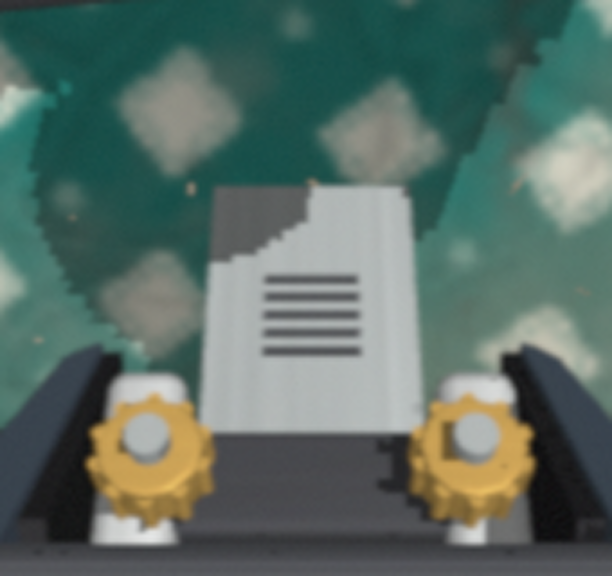

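Run:
```python
from pnp import *
Z=lambda x,y:(190+(x+.5)/3.6-.5,130+(y+.5)/3.6-.5)
report(np.array([Z(*p) for p in [(214,186),(407,186),(147,434),(477,434),(264,280),(359,280),(262.5,351.5),(360.5,351.5)]]))
```

```text
pitch(nose down) 22.02 rotvec [ 0.2  22.02  0.06] origin tool [83.76  0.82 10.89] edge tool [103.25   0.73 -37.32] rms 1.21
```

Run:
```python
import pnp
from pnp import *
Z=lambda x,y:(190+(x+.5)/3.6-.5,130+(y+.5)/3.6-.5)
A=np.array([Z(*p) for p in [(208,147),(414.5,147),(145,467),(479,467),(262,256.5),(361,256.5),(261,337),(361.5,337)]])
B=np.array([Z(*p) for p in [(214,186),(407,186),(147,434),(477,434),(264,280),(359,280),(262.5,351.5),(360.5,351.5)]])
Rg,Og,e=solve(B); r=cv2.Rodrigues(CR.T@Rg)[0]; t=CR.T@(Og-CT); print((cv2.projectPoints(OBJ,r,t,K,None)[0][:,0]-B).round(2))
def hit(uv,n,p):
    e,d=tray(uv); return e+d*((p-e)@n)/(d@n)
for h in (45,47,50,53,56):
    for i in (2,3): pnp.OBJ[i]=G.T@(hit(P6[i],np.array([1.,0,0]),np.array([88.53-h,0,0]))-O6)
    print(h); report(A); report(B)
```

```text
[[-0.14  1.62]
 [ 0.32  1.44]
 [-0.06  0.74]
 [ 0.18  0.86]
 [-0.12 -1.01]
 [-0.04 -1.05]
 [-0.22 -1.29]
 [ 0.21 -1.33]]
45
pitch(nose down) 9.76 rotvec [ 0.17  9.76 -0.01] origin tool [86.23  0.8   4.88] edge tool [ 95.04   0.79 -46.37] rms 0.66
pitch(nose down) 23.11 rotvec [ 0.21 23.11  0.06] origin tool [83.63  0.82 10.92] edge tool [104.04   0.73 -36.91] rms 1.56
47
pitch(nose down) 9.22 rotvec [ 0.16  9.22 -0.01] origin tool [86.27  0.8   4.79] edge tool [ 94.6    0.79 -46.54] rms 0.52
pitch(nose down) 22.01 rotvec [ 0.2  22.01  0.06] origin tool [83.76  0.82 10.89] edge tool [103.25   0.73 -37.32] rms 1.21
50
pitch(nose down) 8.42 rotvec [ 0.15  8.42 -0.  ] origin tool [86.45  0.8   4.67] edge tool [ 94.06   0.79 -46.77] rms 0.35
pitch(nose down) 20.41 rotvec [ 0.18 20.41  0.07] origin tool [84.17  0.83 10.87] edge tool [102.3    0.74 -37.87] rms 0.78
53
pitch(nose down) 7.68 rotvec [ 0.14  7.68 -0.  ] origin tool [86.69  0.8   4.56] edge tool [ 93.64   0.8  -46.98] rms 0.27
pitch(nose down) 18.87 rotvec [ 0.17 18.87  0.07] origin tool [84.74  0.83 10.86] edge tool [101.56   0.74 -38.35] rms 0.5
56
pitch(nose down) 7.01 rotvec [ 0.13  7.01 -0.  ] origin tool [86.95  0.8   4.46] edge tool [ 93.3    0.8  -47.15] rms 0.29
pitch(nose down) 17.44 rotvec [ 0.16 17.44  0.08] origin tool [85.38  0.83 10.84] edge tool [100.97   0.74 -38.77] rms 0.5
```

Run:
```python
from pnp import *
_,c1=load('w1.png'); Z1=lambda x,y:(220+(x+.5)/4.25-.5,95+(y+.5)/4.25-.5)
p1=[(146,69),(300,68),(118,276),(332,272),(191,147),(260,147),(190,204),(259.5,204)]
for a,b,n in zip(p1,P6,['edge']*2+['nut']*2+['l1']*2+['l5']*2):
    q,e=tri(c1,Z1(*a),c6,b); print(n,q.round(1),round(e,2))
```

```text
edge [568.8 178.7  25.2] 1.87
edge [562.8 213.6  28.2] 1.16
nut [610.4 181.4  72.9] 0.93
nut [602.1 224.8  75.4] 0.97
l1 [584.  191.5  37.2] 0.85
l1 [581.4 207.2  37.6] 1.24
l5 [596.1 193.4  44. ] 1.06
l5 [593.4 209.1  44.4] 1.51
```

```bash
sed -i 's/pb=np.array(\[52,0,2\*np.sqrt(3)\])/pb=np.array([52.,0,0])/' pnp.py
python3 - <<'E'
import pnp
from pnp import *
print(OBJ.round(1))
Z=lambda x,y:(190+(x+.5)/3.6-.5,130+(y+.5)/3.6-.5)
A=np.array([Z(*p) for p in [(208,147),(414.5,147),(145,467),(479,467),(262,256.5),(361,256.5),(261,337),(361.5,337)]])
B=np.array([Z(*p) for p in [(214,186),(407,186),(147,434),(477,434),(264,280),(359,280),(262.5,351.5),(360.5,351.5)]])
report(A);report(B)
E
```

```text
[[ 52.   17.6   0. ]
 [ 52.  -17.6   0. ]
 [ 10.5  22.3  47. ]
 [ 10.4 -22.2  47. ]
 [ 34.6   8.1  10.1]
 [ 34.6  -8.1  10.1]
 [ 22.4   8.1  17.1]
 [ 22.4  -8.1  17.1]]
pitch(nose down) 8.97 rotvec [ 0.16  8.96 -0.01] origin tool [86.53  0.8   4.53] edge tool [ 94.64   0.8  -46.83] rms 0.2
pitch(nose down) 21.48 rotvec [ 0.18 21.48  0.08] origin tool [84.49  0.84 10.41] edge tool [103.53   0.74 -37.98] rms 0.37
```

Emit:
move_arm([
  [[0.06,0,-0.05],0,-1],
  [[0.11,0,-0.08],0,-1],
  [[0.11,0,-0.08],0,-1],
])

```text
time_s: 17.35
ee_pos: [612.6, -143.8, 122.8]
ee_rot: [77.4, 90.0, -4.1]
force: [3.0, 0.9, 1.7]
gripper_width: 62.1
```

Run:
```python
import st
from h import *
im,c=grab('wrist','w12.png')
cv2.imwrite('pics/w12z.png',cv2.resize(im[130:290,190:360,::-1],None,fx=3.6,fy=3.6,interpolation=cv2.INTER_CUBIC))
```

```text
17.35 [ 612.56 -143.83  122.81] F [3.05 0.95 1.72] T [-0.106 -0.663  0.106] w 62.09 v 0.17 yaw -81.52 tilt [ 8.e-04 -1.e-04 -1.e+00] stone -0.14 52.77
```

View pics/w12z.png

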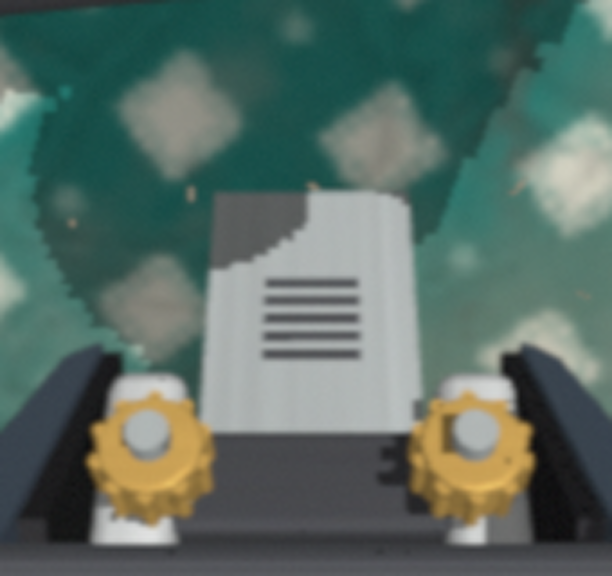

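Run:
```python
from pnp import *
Z=lambda x,y:(190+(x+.5)/3.6-.5,130+(y+.5)/3.6-.5)
report(np.array([Z(*p) for p in [(214.5,191.5),(407,191.5),(147,430),(476.5,431),(265,283),(359,283),(263,354.5),(360.5,354.5)]]))
```

```text
pitch(nose down) 23.01 rotvec [9.000e-02 2.301e+01 1.000e-02] origin tool [83.98  0.85 11.08] edge tool [104.3    0.83 -36.79] rms 0.44
```

Emit:
move_arm([
  [[0.04,0,-0.04],0,-1],
  [[0.07,0,-0.05],0,-1],
  [[0.07,0,-0.05],0,-1],
])

```text
time_s: 17.77
ee_pos: [612.4, -143.2, 122.1]
ee_rot: [92.4, 90.0, 10.9]
force: [3.1, 0.1, 2.4]
gripper_width: 61.6
```

Run:
```python
import st
from h import *
im,c=grab('wrist','w13.png')
cv2.imwrite('pics/w13z.png',cv2.resize(im[130:290,190:360,::-1],None,fx=3.6,fy=3.6,interpolation=cv2.INTER_CUBIC))
```

```text
17.77 [ 612.38 -143.25  122.12] F [3.11 0.13 2.41] T [-0.008 -0.694  0.088] w 61.65 v 0.19 yaw -81.52 tilt [ 5.e-04  1.e-04 -1.e+00] stone -0.24 53.38
```

View pics/w13z.png

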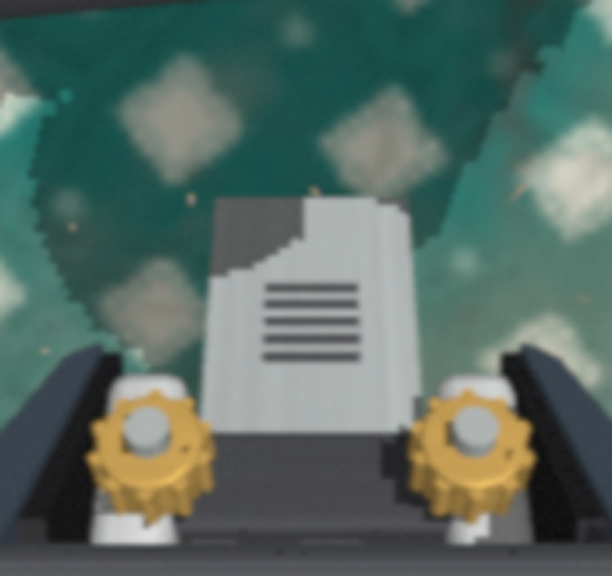

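Run:
```python
from pnp import *
Z=lambda x,y:(190+(x+.5)/3.6-.5,130+(y+.5)/3.6-.5)
report(np.array([Z(*p) for p in [(215,197),(406.5,197),(147,427.5),(476,428),(265,287),(358.5,287),(263.5,356.5),(360,356.5)]]))
```

```text
pitch(nose down) 24.39 rotvec [ 0.04 24.39  0.07] origin tool [83.71  0.88 11.8 ] edge tool [105.19   0.81 -35.56] rms 0.43
```

Emit:
move_arm([
  [[0,0,0],0,-1],
  [[0,0,0],0,-1],
  [[0,0,0],0,-1],
  [[-0.5,0,0],0,-1],
  [[-2.5,0,0],0,-1],
  [[-6,0,0],0,-1],
  [[-10,0,0],0,-1],
  [[-14,0,0],0,-1],
  [[-17.8,0,0],0,-1],
  [[-17.8,0,0],0,-1],
], force=58)

```text
time_s: 19.08
ee_pos: [612.0, -143.5, 301.7]
ee_rot: [58.6, 89.9, -22.9]
force: [0.5, 0.3, -4.4]
gripper_width: 61.4
```

Run:
```python
import st
from h import *
im,c=grab('wrist','w14.png')
cv2.imwrite('pics/w14z.png',cv2.resize(im[130:290,190:360,::-1],None,fx=3.6,fy=3.6,interpolation=cv2.INTER_CUBIC))
```

```text
19.07 [ 611.97 -143.51  301.66] F [ 0.51  0.3  -4.42] T [-0.088  0.015  0.015] w 61.38 v 4.65 yaw -81.54 tilt [ 1.9e-03 -8.0e-04 -1.0e+00] stone -0.67 53.17
```

View pics/w14z.png

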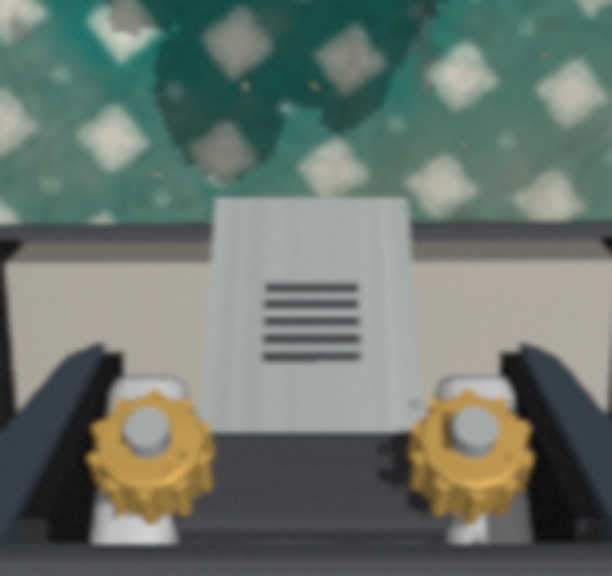

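Emit:
move_arm([
  [[0,0,0],-0.17,-1],
  [[0,0,-1],-0.34,-1],
  [[0,0.5,-3],-0.51,-1],
  [[0,1,-5],-0.68,-1],
  [[0,1.5,-7],-0.85,-1],
  [[0,2,-9],-1.02,-1],
  [[0,2.5,-11],-1.19,-1],
  [[0,2.5,-12.7],-1.36,-1],
  [[0,2.5,-12.7],-1.53,-1],
  [[0,2.5,-12.7],-1.658,-1],
  [[0,2.5,-12.7],-1.658,-1],
  [[0,2.5,-12.7],-1.658,-1],
  [[0,2.5,-12.7],-1.658,-1],
])

```text
time_s: 20.75
ee_pos: [617.9, -14.1, 299.3]
ee_rot: [161.8, 89.9, 175.2]
force: [0.6, 0.3, -3.7]
gripper_width: 61.7
```

Run:
```python
import st
from h import *
im,c=grab('wrist','w15.png')
cv2.imwrite('pics/w15z.png',cv2.resize(im[130:290,190:360,::-1],None,fx=3.6,fy=3.6,interpolation=cv2.INTER_CUBIC))
im,c=grab('scene','s15.png')
cv2.imwrite('pics/s15z.png',cv2.resize(im[80:300,220:420,::-1],None,fx=2.7,fy=2.7,interpolation=cv2.INTER_CUBIC))
```

```text
20.75 [617.92 -14.08 299.26] F [ 0.56  0.29 -3.68] T [0.067 0.076 0.008] w 61.7 v 0.54 yaw 13.41 tilt [-1.6e-03  1.0e-04 -1.0e+00] stone 24.34 180.31
```

View pics/w15z.png

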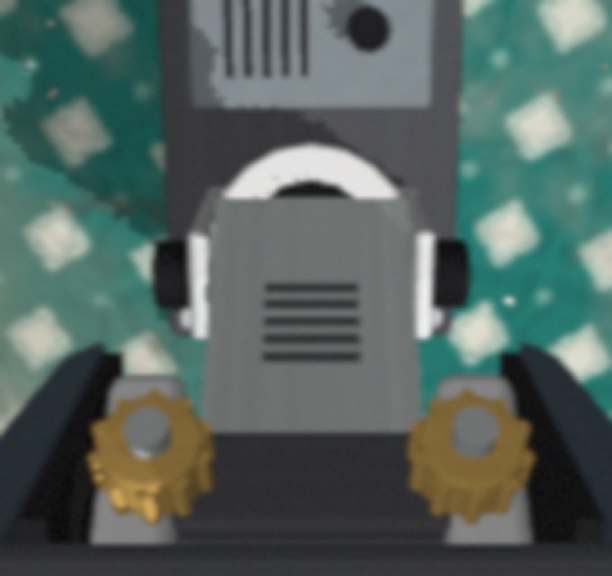

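View pics/s15z.png

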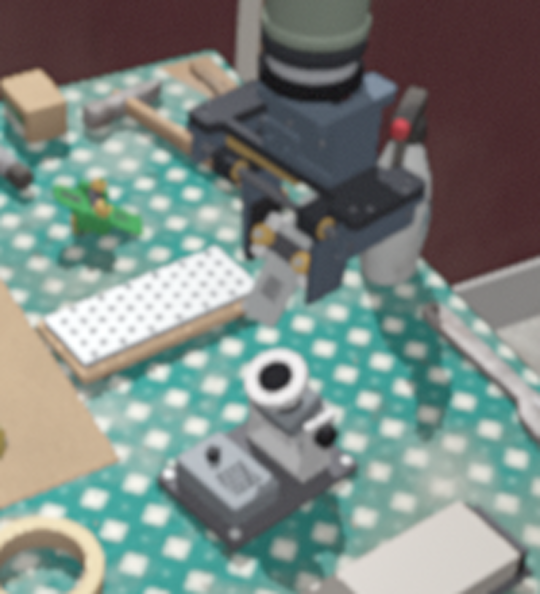

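Emit:
move_arm([
  [[0.7,0,-0.04],0,-1],
  [[1.35,0,-0.04],0,-1],
  [[1.35,0,-0.04],0,-1],
  [[1.35,0,-0.04],0,-1],
  [[1.35,0,-0.04],0,-1],
  [[1.35,0,-0.04],0,-1],
])

```text
time_s: 21.6
ee_pos: [617.9, -14.1, 286.8]
ee_rot: [-4.1, 90.0, 9.4]
force: [0.6, 0.4, -3.7]
gripper_width: 61.4
```

Run:
```python
import st
from h import *
im,c=grab('wrist','w16.png')
cv2.imwrite('pics/w16z.png',cv2.resize(im[130:290,190:360,::-1],None,fx=3.6,fy=3.6,interpolation=cv2.INTER_CUBIC))
im,c=grab('scene','s16.png')
cv2.imwrite('pics/s16z.png',cv2.resize(im[150:260,280:370,::-1],None,fx=5.4,fy=5.4,interpolation=cv2.INTER_CUBIC))
```

```text
21.6 [617.93 -14.07 286.76] F [ 0.6   0.42 -3.65] T [ 0.069  0.018 -0.016] w 61.37 v 0.07 yaw 13.48 tilt [ 5.e-04  1.e-04 -1.e+00] stone 24.35 180.31
```

View pics/w16z.png

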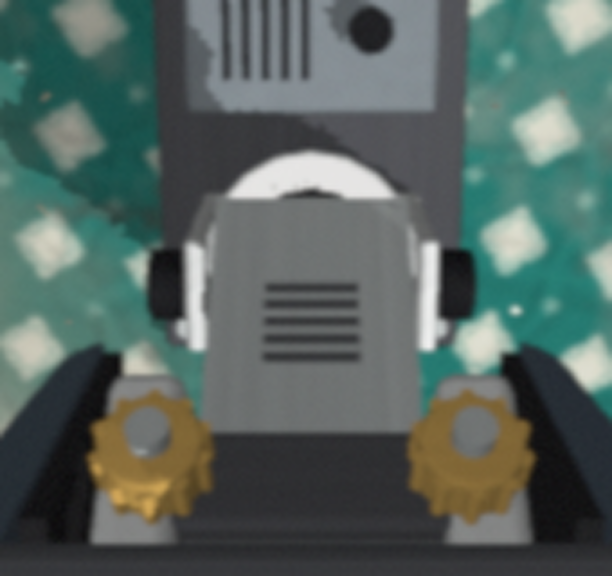

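View pics/s16z.png

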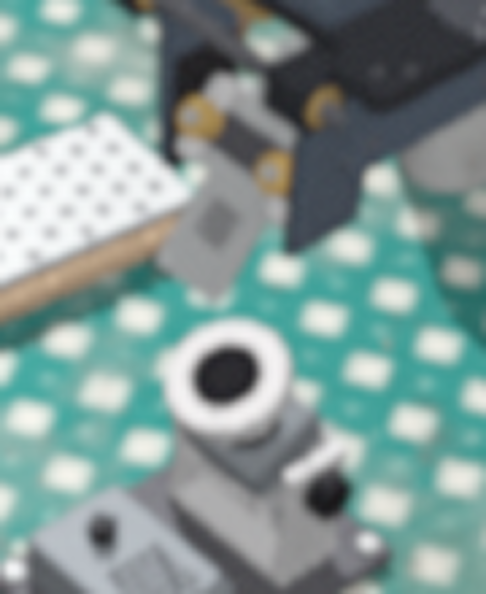

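Run:
```python
from pnp import *
_,cw=load('w16.png'); _,cs=load('s16.png')
Z=lambda x,y:(190+(x+.5)/3.6-.5,130+(y+.5)/3.6-.5); S=lambda x,y:(280+(x+.5)/5.4-.5,150+(y+.5)/5.4-.5)
px=np.array([Z(*p) for p in [(215,197),(406.5,197),(147,427),(476,427.5),(265,287),(358.5,287),(263.5,356.5),(360,356.5)]])
Rg,Og=report(px)
s=status.state(); M=rot(s['ee_rot'])
print('edge world PnP',(M@(Rg@[52,0,0]+Og)+s['ee_pos']).round(1),'guide z',(M@Rg[:,2]).round(3),'gy',(M@Rg[:,1]).round(3))
a=tri(cw,Z(215,197),cs,S(214,297)); b=tri(cw,Z(406.5,197),cs,S(160,257)); print(a,b,(a[0]+b[0])/2)
f=np.array([np.cos(np.radians(13.45)),np.sin(np.radians(13.45)),0])
for th in (23.9,24.2,24.5): print(th,(-f*np.sin(np.radians(th))+np.array([0,0,np.cos(np.radians(th))])).round(3))
# lens as seen in scene: predicted vs measured
print(proj(cs,[610.7,-15.2,115.4]),S(226,375))
em=(M@(Rg@[52,0,0]+Og)+s['ee_pos']); print(proj(cs,em),S(187,277))
```

```text
pitch(nose down) 24.48 rotvec [ 0.04 24.48  0.07] origin tool [83.65  0.88 11.78] edge tool [105.2    0.81 -35.54] rms 0.45
edge world PnP [583.2 -21.6 181.5] guide z [-0.403 -0.096  0.91 ] gy [ 0.234 -0.972  0.001]
(array([585.47402386, -38.5064974 , 187.06870683]), np.float64(0.48639570080387406)) (array([578.92173704,  -5.31153479, 183.85761531]), np.float64(1.1140695201065618)) [582.19788045 -21.90901609 185.46316107]
23.9 [-0.394 -0.094  0.914]
24.2 [-0.399 -0.095  0.912]
24.5 [-0.403 -0.096  0.91 ]
[321.9940121  218.81591728] (321.44444444444446, 219.03703703703704)
[314.31625492 202.0284477 ] (314.22222222222223, 200.88888888888889)
```

Emit:
move_arm([
  [[0.12,0,-0.05],0,-1],
  [[0.12,0,-0.05],0,-1],
  [[0.12,0,-0.05],0,-1],
  [[0.12,0,-0.05],0,-1],
  [[0.12,0,-0.05],0,-1],
  [[0.12,0,-0.05],0,-1],
  [[0.12,0,-0.05],0,-1],
  [[0.12,0,-0.05],0,-1],
])

```text
time_s: 22.7
ee_pos: [617.3, -14.2, 285.4]
ee_rot: [38.8, 90.0, 52.3]
force: [0.4, 0.3, -4.1]
gripper_width: 61.4
```

Run:
```python
import st
from h import *
s=status.state(); M=rot(s['ee_rot']); print('edge',(s['ee_pos']+M@[105.2,.81,-35.54]).round(1))
im,c=grab('wrist','w17.png'); im,c=grab('scene','s17.png'); grab('top','t17.png')
```

```text
22.7 [617.33 -14.23 285.37] F [ 0.42  0.29 -4.12] T [0.055 0.026 0.014] w 61.35 v 0.1 yaw 13.47 tilt [ 1.e-04  1.e-04 -1.e+00] stone 23.73 180.24
edge [582.6 -21.7 180.2]
```

View pics/s17.png

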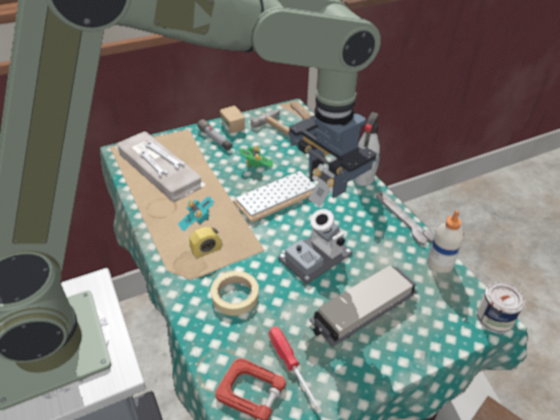

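View pics/w17.png

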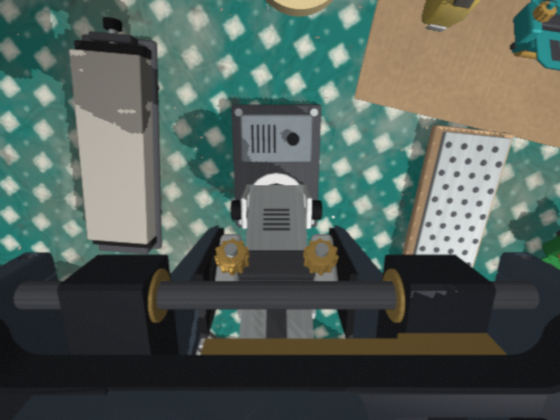

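The scene picture shows everything else where it was. The guide is held over the camera with its edge at about (314,201), and in the wrist picture the edge runs level at about row 185, in front of the lens. Handing in.

```bash
python3 -c "
from h import *
env.job_done(); s=status.state(); print(s['time_s'],s['ee_pos'],s['force'])"
```

```text
the job is handed in; nothing more can be done
the job is handed in; nothing more can be done
```

The stroke and the presentation are done, and I handed the job in at 22.7 s with the guide held still at the focus point. No verdict was reported.

- **Stroke:** I lifted the guide off the coarse plate and ran the edge from about -80 mm to +21 mm along the fine stone. It was one push, edge trailing, at about 10 N down including the guide's own weight. The motion slowed twice between commands but stayed in contact at constant height.
- **Tilt:** The moves cannot tilt the tool, so I did it by pivoting the guide in a light grip, pressing only its roller on the stone's side edge. That is one extra roller contact with the stone after the stroke. The edge hung free beside the stone and touched nothing. I then gripped it firmly again.
- **Last checks:**

| Check | Measured | Wanted |
|---|---|---|
| Edge middle (mm) | (582.6, -21.7, 180.2) | (582.7, -21.6, 180.1), the estimated focus |
| Nose-down tilt | about 24.4° | lens lean about 24.2° (fits gave 22.6 to 24.5°) |
| Sideways turn of the grip | 13.47° | about 13.45° |

- **Force:** The force reading held only the guide's weight, and nothing else appeared to have moved.
- **Disagreement:** Before the last 1.4 mm lowering, a rough cross-check from the scene camera put the edge about 4 mm higher than the wrist-camera estimate, 185.5 mm against 181.5 mm. I went with the wrist figure because the known height of the roller on the stone matched it to within 0.2 mm.

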